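# Free a cross-threaded rotor lid and screw it home

### The job

The screw-on lid of the centrifuge rotor has been left crooked, with one side caught up on the thread. Without lifting it off, turn it backward (anticlockwise seen from above) until the caught side drops and the lid sits level, then screw it forward (clockwise) until it is fully home and tight on the rotor. Do not drive it down while it is crooked, leave the other things on the bench where they are, and let go at the end.

Things in the scene. Friction and masses are not known exactly. Their poses are not given: they have to be found in the camera images.
- rotor: fixed centrifuge rotor, bare aluminium, on a black stand: a cone 184 mm wide tapering up to an upright neck of 100 mm diameter with a greased right-hand three-start outside thread (lead 30 mm, ridges 117 mm across). Origin: on its axis at bench level, z up. x is a level direction: when the lid is tight, its bar grip lies along x (either way round), within a few degrees
- neck_top (a point): centre of the flat top of the rotor's neck, 119.5 mm above the bench, same axes as the rotor. The lid is fully home when its origin is at this height. Going clockwise the level lid comes down 1 mm for each 12 degrees, lands about 24 degrees before the end, then tightens to a hard stop
- rotor_lid: loose dark grey screw-on rotor lid with a bare metal bar grip, about 0.6 kg, 140 mm across, flat top 14 mm above its origin, skirt to 26 mm below it, 2 mm of side play. Origin: on its axis, at the inside face that lands on the neck. x along the bar grip, z up its axis. At the start it leans about 7 degrees, its origin 6 to 9 mm above the neck's top. Clockwise from above screws it down; turned clockwise while crooked it jams
- lid_grip (a point): centre of the lid's bar grip, a straight upright rib across the lid's top, 23 mm above the lid's origin, same axes: 134 mm long (along x), 16 mm thick, from the lid's flat top up to 34 mm above the lid's origin. A round hub, 42 mm across, surrounds its middle up to 23 mm above the origin. A sideways push of 2 to 5 N near an end of the bar turns the lid; it stays where it is left
- caught_edge (a point): point on the skirt's bottom edge (70 mm from the axis, 26 mm below the lid's origin), over the one of three inside thread lugs that is caught 10 mm too high. After 30 to 65 degrees of anticlockwise turning, while the lid climbs 3 to 4 mm, this side drops and the lid is level, its origin about 8 mm above the neck's top. From there about 120 degrees clockwise brings it tight home
- tube_rack: bystander, loose, to be left alone: white rack of capped tubes, 112 x 196 x 117 mm high. Origin: centre of its underside
- media_bottle: bystander, loose, to be left alone: glass bottle with a grey cap, diameter 86 mm, 165 mm high. Origin: centre of its underside
- wash_bottle: bystander, loose, to be left alone: white wash bottle with a bent spout, diameter 72 mm, 178 mm high. Origin: centre of its underside
- rotor_bucket: bystander, loose, to be left alone: square grey metal rotor bucket, 88 x 88 x 84 mm high. Origin: centre of its underside
- rotor_key: bystander, loose, to be left alone: T-shaped rotor key lying flat, 90 mm black handle and 140 mm steel shaft along its own y, at most 16 mm high. Origin: under the middle of its handle
Things that resemble listed ones, but are neither listed nor needed, are in the scene too. Leave any pink or purple look-alike of the rotor_lid alone.

How it is judged:
By the outcome, as a careful person would: the job done as asked, in the order asked, and still so for the second after the job is handed in, with the robot touching nothing.
It also fails if it takes over 72 s, if anything falls off the work surface, if the arm or the gripper's body presses on something with over 40 N, if the wrist force passes 120 N, or if a joint passes its speed limit or range.

### The arm

A 6-joint arm with a two-finger parallel gripper is mounted at the origin on the work surface. World frame = base frame: x ahead of the robot, y to its left, z up, the work surface at z = 0. Lengths are in m, angles in rad, forces in N, time in s.
With the tool pointing down it reaches from about 0.3 to 0.775 m from the base axis. Payload 14.6 kg.
Tool frame: the origin (TCP) lies on the front face of the gripper's body, between the roots of the fingers; the fingertips stand 97 mm ahead of it and the grasp point (between the pads) lies 78 mm ahead of it; z points along the fingers, y is the direction in which the jaws open and shut (so a half turn about z gives the same grasp; the last joint's range is limited). The gripper opens to 94 mm and grips with 3 to 60 N. Pads are 16 mm wide; open, the fingers measure 119 mm over their backs; the gripper's body (75 mm by 177 mm) begins 78 mm behind the grasp point.
Start: joints at [1.188, 0.3, 1.521, -0, 1.321, -0.067], TCP at [0.171, 0.523, 0.303] pointing down, gripper open.
Joint ranges: [-3.03, 3.03], [-0.79, 2.21], [0.23, 2.52], [-1.04, 4.18], [0, 3.07], [-2.55, 2.55]. Speed limits (rad/s): [2.22, 2.22, 2.57, 3.14, 3.14, 3.14].

### API

Orientations are given as [roll, pitch, yaw] about the fixed x, y, z axes, in that order (R = Rz(yaw) Ry(pitch) Rx(roll)).
In Python, from station import ctrl gives the robot as it stands. The module is installed in compiled form; this text tells all that it offers.
- The arm moves only by the shell command python3 -m pendant 'ROWS' [FORCE]. ROWS is JSON, a list of rows, each an object of numbers: "rx", "ry", "rz": the turn, a rotation vector about the tool's x, y, z each as a share of 4 degrees, from -1 to 1; "tx", "ty", "tz": the shift along the tool's x, y, z each as a share of 0.04 m, from -1 to 1; "grip": the gripper command: -1 is fully open, 1 is shut, values between are in proportion. A call has 1 to 8 rows; each row shifts and turns the pose as measured when the row begins, along the tool's axes as they then stand; what a row does not reach is not made up. A row lasts 1/12 s, in which the tool goes at most 41.7 mm and 7.16 degrees, less where a joint would pass 70% of its speed; a pose out of reach is approached as far as the arm can. A call with a number of a shift or a turn outside -1 to 1 is refused whole. A call with a gripper value outside its range is refused whole. The fingers move at their own pace and stop on an object; FORCE is the grip in N (left out, the last holds). Time passes only in rows, so rows that do not move let the fingers close. It gives the time, the measured TCP pose, the force and the opening at its end, in the units of the state.
- ctrl.get_obs(): the state, without advancing time (a new reading comes with each control period).
- ctrl.camera(name): name is "scene" or "top"; returns a dict with "pixels" (400x640x3 uint8, blue, green, red), "fx", "fy", "cx", "cy" (pixels), "world_from_camera" (4x4, takes a point from camera to world coordinates). Camera axes: x right, y up, looking along -z (the intrinsics and any distortion apply to the point x, -y, -z); pixel columns grow to the right and rows downward; lengths in m; the calibration is good to about 2 mm. A picture is of the moment at which its call begins. There is no depth.
- ctrl.hand_in(): hands the job in, once; it reports no verdict.
The state is a dict: "time_s": time; "qpos": joint angles; "joint_vel": joint speeds; "tau": joint torques, N m; "ee_pos": TCP position; "eef_rot": TCP orientation; "force": force on the tool from outside, world axes, zero at the start; "moment": the same for the moment, N m; "grip_width": finger opening in m.
Only numpy, scipy, OpenCV 4.12 (cv2) and the standard library are available. Lean on these libraries where they do the work, as an engineer would, in place of code of your own. Each camera call takes 0.05 s, during which the arm holds its last target.

## Working session

There is one attempt and no reset: what is moved stays moved. The work goes in short steps, Python scripts to look and compute and a shell command to move; the robot and the scene stay as the last step left them, time stands still between calls to the robot, and variables do not carry over. Pictures are saved under pics/ and viewed, and the job is handed in when it is done.

```bash
mkdir -p pics
python3 - <<'E'
from station import ctrl
import cv2
print(ctrl.get_obs())
for n in("scene","top"):
    c=ctrl.camera(n);cv2.imwrite(f"pics/{n}0.png",c["pixels"])
    print(n,{k:v for k,v in c.items() if k!="pixels"})
E
```

```text
{'time_s': 0.0, 'qpos': array([ 1.18839370e+00,  3.00442186e-01,  1.52158783e+00,  4.75461202e-05,
        1.32069934e+00, -6.66125396e-02]), 'joint_vel': array([-3.89364587e-04,  3.88469372e-05,  3.27457707e-04, -3.41059069e-04,
       -1.10848742e-04, -5.47596901e-04]), 'tau': array([ 9.66912557e-04, -5.31803298e+01, -3.52722323e+01,  7.08350586e-02,
        2.44040682e-02, -5.50211814e-05]), 'ee_pos': array([0.17075609, 0.52265891, 0.30209927]), 'eef_rot': array([-3.14046153e+00, -1.21614386e-04,  2.82579070e+00]), 'force': array([0.24059538, 0.52175994, 0.11473913]), 'moment': array([-0.02167079,  0.02226485,  0.02739619]), 'grip_width': 0.09428412315379957}
scene {'fx': 467.992214854685, 'fy': 467.992214854685, 'cx': 318.9830581800882, 'cy': 200.51533169125562, 'world_from_camera': array([[ 0.49870451, -0.62004534,  0.60567119,  1.32228007],
       [ 0.86672681,  0.34958961, -0.35576922, -0.54503697],
       [ 0.00885669,  0.70237517,  0.71175184,  1.09332959],
       [ 0.        ,  0.        ,  0.        ,  1.        ]])}
top {'fx': 389.4269839866934, 'fy': 389.4269839866934, 'cx': 316.9438845028582, 'cy': 203.54585944725602, 'world_from_camera': array([[-0.01767423,  0.99043502, -0.13684334,  0.35824154],
       [-0.99974445, -0.01557684,  0.01638273, -0.03663594],
       [ 0.01409445,  0.13709793,  0.99045722,  1.12829039],
       [ 0.        ,  0.        ,  0.        ,  1.        ]])}
```

View pics/scene0.png

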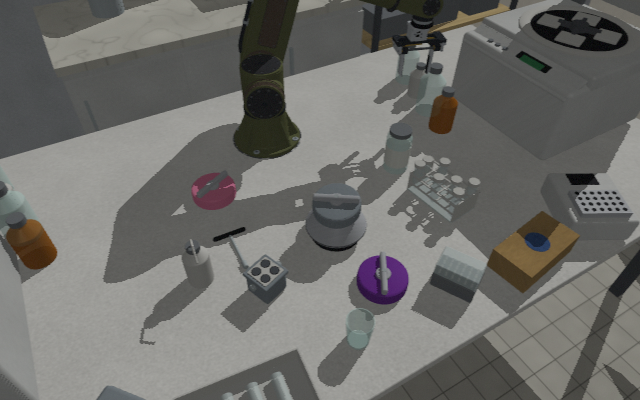

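View pics/top0.png

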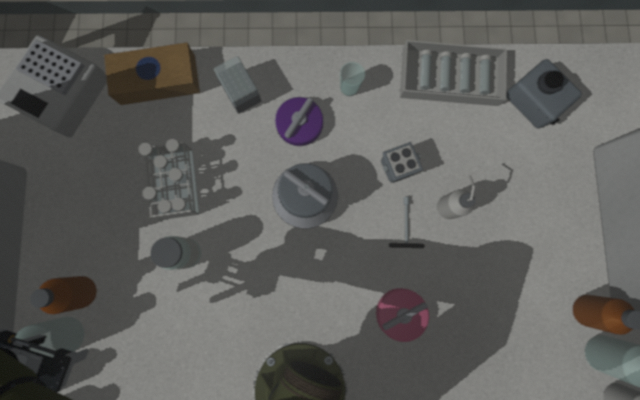

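Lid candidates are the grey lid on the aluminium cone at scene (336,205) / top (306,190), the pink one at scene (214,190) / top (403,315), and the purple one at scene (383,278) / top (299,121). I choose the grey one on the cone and will check it in a close crop.

Run:
```python
import cv2,numpy as np
a=cv2.imread("pics/scene0.png")[165:265,290:390];b=cv2.imread("pics/top0.png")[145:245,255:355]
cv2.imwrite("pics/crop0.png",np.hstack([cv2.resize(x,(400,400),interpolation=cv2.INTER_CUBIC) for x in(a,b)]))
```

```text
(no output)
```

View pics/crop0.png

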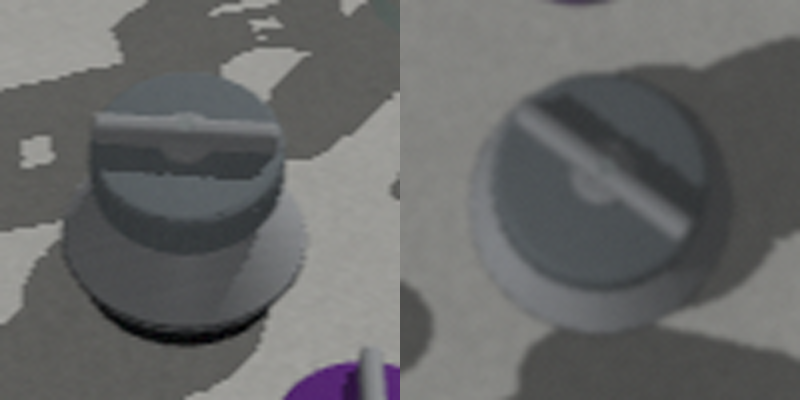

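```bash
cat > h.py <<'E'
import numpy as np,cv2
from station import ctrl
def ray(c,u,v):
    d=np.array([(u-c["cx"])/c["fx"],-(v-c["cy"])/c["fy"],-1.]);T=c["world_from_camera"]
    return T[:3,3],T[:3,:3]@d/np.linalg.norm(d)
def plane(c,u,v,z):
    o,d=ray(c,u,v);return o+d*(z-o[2])/d[2]
def tri(c1,p1,c2,p2):
    o,d=ray(c1,*p1);q,e=ray(c2,*p2)
    s=np.linalg.lstsq(np.c_[d,-e],q-o,rcond=None)[0]
    a,b=o+d*s[0],q+e*s[1];return (a+b)/2,np.linalg.norm(a-b)
def proj(c,P):
    T=c["world_from_camera"];p=T[:3,:3].T@(np.array(P)-T[:3,3])
    return np.array([c["cx"]-c["fx"]*p[0]/p[2],c["cy"]+c["fy"]*p[1]/p[2]])
E
python3 - <<'E'
from h import *
S=ctrl.camera("scene");T=ctrl.camera("top")
np.set_printoptions(precision=4,suppress=True)
A=tri(T,(285.5,171.8),S,(359.3,196.3));B=tri(T,(327,203),S,(314,194.3));print(A,B)
for z in(.15,.16,.17):
  a=plane(T,285.5,171.8,z);b=plane(T,327,203,z);c=plane(S,359.3,196.3,z);d=plane(S,314,194.3,z);print(z,a[:2],b[:2],c[:2],d[:2], np.linalg.norm(a-b),np.linalg.norm(c-d),np.degrees(np.arctan2(*(a-b)[1::-1])),np.degrees(np.arctan2(*(c-d)[1::-1])))
# masks: rotor cone+lid and lid silhouettes
im=T["pixels"];hsv=cv2.cvtColor(im,cv2.COLOR_BGR2HSV)
for p in[(300,215),(280,200),(290,190),(310,205),(330,165),(320,185),(360,180),(260,150)]:print(p,im[p[1],p[0]],hsv[p[1],p[0]])
im=S["pixels"];hsv=cv2.cvtColor(im,cv2.COLOR_BGR2HSV)
print('scene')
for p in[(335,215),(330,188),(336,222),(320,235),(355,230),(310,225),(300,185)]:print(p,im[p[1],p[0]],hsv[p[1],p[0]])
E
```

```text
(array([0.5736, 0.0257, 0.1652]), np.float64(0.0008146488388369421)) (array([ 0.4944, -0.077 ,  0.1547]), np.float64(0.0026280432791914517))
0.15 [0.5768 0.0263] [ 0.4944 -0.0784] [0.5615 0.0354] [ 0.4908 -0.0735] 0.13318896082403792 0.1298176151060049 51.794434120975126 57.001825791912985
0.16 [0.5745 0.0257] [ 0.493  -0.0779] [0.5696 0.0292] [ 0.4996 -0.0785] 0.13182751474645274 0.12844145118085323 51.79443412097512 57.00182579191292
0.17 [0.5723 0.025 ] [ 0.4916 -0.0775] [0.5776 0.0231] [ 0.5084 -0.0835] 0.13046606866886748 0.12706528725570157 51.794434120975154 57.00182579191287
(300, 215) [77 75 71] [100  20  77]
(280, 200) [99 96 92] [103  18  99]
(290, 190) [87 84 79] [101  23  87]
(310, 205) [82 78 74] [105  25  82]
(330, 165) [74 75 76] [15  7 76]
(320, 185) [71 68 64] [103  25  71]
(360, 180) [77 79 79] [30  6 79]
(260, 150) [127 130 130] [ 30   6 130]
scene
(335, 215) [99 97 90] [97 23 99]
(330, 188) [100  96  89] [101  28 100]
(336, 222) [62 59 54] [101  33  62]
(320, 235) [80 79 78] [105   6  80]
(355, 230) [109 108 105] [ 98   9 109]
(310, 225) [77 77 74] [90 10 77]
(300, 185) [95 98 98] [30  8 98]
```

Run:
```python
from h import *
np.set_printoptions(precision=4,suppress=True)
T=ctrl.camera("top");S=ctrl.camera("scene")
for z in(.02,.03,.04,.05):print('cone',z,plane(T,305.3,196.3,z),plane(S,336.3,224.5,z))
for z in(.13,.14):print('lid',z,plane(T,305.,190.25,z))
print(proj(T,[.534,-.026,.16]))
# overlay hypothesised axis circles to check
for P in([.530,-.024],):
  vis=[]
  for c,x0,y0 in((S,290,165),(T,255,145)):
    im=cv2.resize(c["pixels"][y0:y0+100,x0:x0+100],(400,400),interpolation=cv2.INTER_CUBIC)
    for r,z,col in((.092,.03,(0,0,255)),(.092,.045,(0,200,255)),(.07,.093,(0,255,0))):
      for t in np.linspace(0,6.28,90):
        u=(proj(c,[P[0]+r*np.cos(t),P[1]+r*np.sin(t),z])-[x0,y0])*4+1.5
        cv2.circle(im,tuple(int(k) for k in u),1,col,-1)
    vis.append(im)
  cv2.imwrite("pics/ov0.png",np.hstack(vis))
```

```text
cone 0.02 [ 0.533  -0.0218  0.02  ] [ 0.5246 -0.0138  0.02  ]
cone 0.03 [ 0.5314 -0.0219  0.03  ] [ 0.5321 -0.0188  0.03  ]
cone 0.04 [ 0.5298 -0.0221  0.04  ] [ 0.5395 -0.0237  0.04  ]
cone 0.05 [ 0.5282 -0.0222  0.05  ] [ 0.5469 -0.0287  0.05  ]
lid 0.13 [ 0.5315 -0.0227  0.13  ]
lid 0.14 [ 0.5298 -0.0229  0.14  ]
[306.0933 187.2382]
```

View pics/ov0.png

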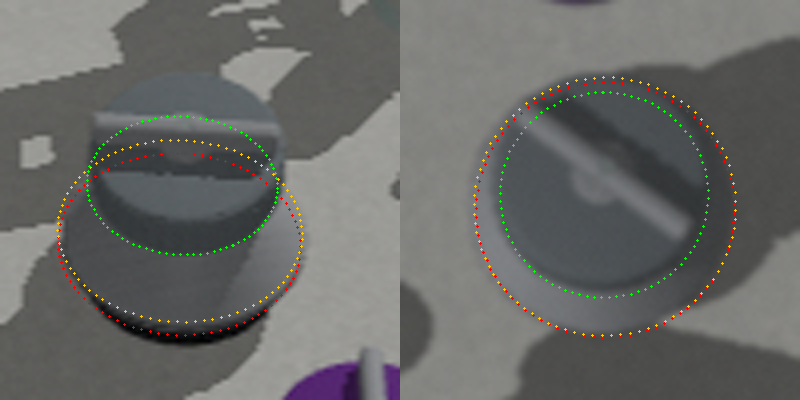

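```bash
python3 -m pendant '[{"tz":-1,"grip":-1},{"tz":-1},{"tx":-1,"ty":-0.8},{"tx":-1,"ty":-0.8},{"tx":-1,"ty":-0.8},{"tx":-1,"ty":-0.8},{"tx":-1,"ty":-0.8},{"tx":-1,"ty":-0.8}]' 20
```

```text
$[0]: bad value
```

```bash
python3 -m pendant '[{"rx":0,"ry":0,"rz":0,"tx":0,"ty":0,"tz":-1,"grip":-1},{"rx":0,"ry":0,"rz":0,"tx":0,"ty":0,"tz":-1,"grip":-1}]' 20
```

```text
time_s: 0.47
ee_pos: [0.1704, 0.5217, 0.3767]
eef_rot: [-3.127, -0.001, 2.826]
force: [-0.1, -0.8, 1.6]
grip_width: 0.0939
```

```bash
python3 -m pendant '[{"rx":0,"ry":0,"rz":0,"tx":-1,"ty":-0.8,"tz":0,"grip":-1},{"rx":0,"ry":0,"rz":0,"tx":-1,"ty":-0.8,"tz":0,"grip":-1},{"rx":0,"ry":0,"rz":0,"tx":-1,"ty":-0.8,"tz":0,"grip":-1},{"rx":0,"ry":0,"rz":0,"tx":-1,"ty":-0.8,"tz":0,"grip":-1},{"rx":0,"ry":0,"rz":0,"tx":-1,"ty":-0.8,"tz":0,"grip":-1},{"rx":0,"ry":0,"rz":0,"tx":-1,"ty":-0.8,"tz":0,"grip":-1},{"rx":0,"ry":0,"rz":0,"tx":-1,"ty":-0.8,"tz":0,"grip":-1},{"rx":0,"ry":0,"rz":0,"tx":-1,"ty":-0.8,"tz":0,"grip":-1}]'
cat > tgt.py <<'E'
# tgt.py x y z yawdeg : remaining shift (tool axes, mm) and turn (deg, rotvec tool)
import sys
from h import *
from scipy.spatial.transform import Rotation as R
np.set_printoptions(precision=4,suppress=True)
o=ctrl.get_obs();M=R.from_euler("xyz",o["eef_rot"])
x,y,z,w=map(float,sys.argv[1:5])
G=R.from_euler("xyz",[np.pi,0,np.radians(w)])
print("t",o["time_s"],"pos",o["ee_pos"],"rot",np.degrees(o["eef_rot"]),"q6",np.degrees(o["qpos"][5]))
print("F",o["force"],"M",o["moment"])
print("shift share",M.inv().apply(np.array([x,y,z])-o["ee_pos"])/.04,"turn share",np.degrees((M.inv()*G).as_rotvec())/4)
E
python3 tgt.py .531 -.0225 .345 162
```

```text
time_s: 1.13
ee_pos: [0.3538, 0.2419, 0.3849]
eef_rot: [3.141, 0.002, 2.837]
force: [0.3, 1.1, 0.5]
grip_width: 0.0941
t 1.1333 pos [0.3538 0.2419 0.3849] rot [179.9828   0.1144 162.5338] q6 -43.0378518482107
F [0.2527 1.1139 0.4764] M [ 0.0484  0.0025 -0.0066]
shift share [-6.2077 -4.9751  1.009 ] turn share [0.0044 0.0286 0.1335]
```

```bash
python3 -m pendant '[{"rx":0,"ry":0,"rz":0,"tx":-1,"ty":-0.8,"tz":0,"grip":-1},{"rx":0,"ry":0,"rz":0,"tx":-1,"ty":-0.8,"tz":0,"grip":-1},{"rx":0,"ry":0,"rz":0,"tx":-1,"ty":-0.8,"tz":0,"grip":-1},{"rx":0,"ry":0,"rz":0,"tx":-1,"ty":-0.8,"tz":0,"grip":-1},{"rx":0,"ry":0,"rz":0,"tx":-1,"ty":-0.8,"tz":0,"grip":-1},{"rx":0,"ry":0,"rz":0,"tx":-1,"ty":-0.8,"tz":0,"grip":-1},{"rx":0,"ry":0,"rz":0,"tx":-0.5,"ty":-0.4,"tz":0,"grip":-1}]'
python3 -m pendant '[{"rx":0,"ry":0,"rz":1,"tx":0,"ty":0,"tz":0,"grip":-1},{"rx":0,"ry":0,"rz":1,"tx":0,"ty":0,"tz":0,"grip":-1},{"rx":0,"ry":0,"rz":1,"tx":0,"ty":0,"tz":0,"grip":-1},{"rx":0,"ry":0,"rz":1,"tx":0,"ty":0,"tz":0,"grip":-1},{"rx":0,"ry":0,"rz":1,"tx":0,"ty":0,"tz":0,"grip":-1},{"rx":0,"ry":0,"rz":1,"tx":0,"ty":0,"tz":0,"grip":-1},{"rx":0,"ry":0,"rz":1,"tx":0,"ty":0,"tz":0,"grip":-1},{"rx":0,"ry":0,"rz":1,"tx":0,"ty":0,"tz":0,"grip":-1}]'
python3 tgt.py .531 -.0225 .275 112
```

```text
time_s: 1.72
ee_pos: [0.5062, 0.0081, 0.3863]
eef_rot: [3.14, 0.005, 2.835]
force: [-0.1, 0.5, -0.6]
grip_width: 0.0939
time_s: 2.38
ee_pos: [0.5087, 0.0012, 0.3841]
eef_rot: [3.14, 0.001, 2.244]
force: [0.2, 0.6, -0.8]
grip_width: 0.094
t 2.3833 pos [0.5087 0.0012 0.3841] rot [179.9174   0.0676 128.5841] q6 -42.58144324916714
F [ 0.1876  0.6085 -0.837 ] M [-0.0211  0.0632 -0.0031]
shift share [-0.8072  0.0631  2.729 ] turn share [0.0229 0.0138 4.146 ]
```

```bash
python3 -m pendant '[{"rx":0,"ry":0,"rz":0,"tx":-0.8,"ty":0.06,"tz":0,"grip":-1},{"rx":0,"ry":0,"rz":1,"tx":0,"ty":0,"tz":0,"grip":-1},{"rx":0,"ry":0,"rz":1,"tx":0,"ty":0,"tz":0,"grip":-1},{"rx":0,"ry":0,"rz":1,"tx":0,"ty":0,"tz":0,"grip":-1},{"rx":0,"ry":0,"rz":1,"tx":0,"ty":0,"tz":0,"grip":-1},{"rx":0,"ry":0,"rz":0,"tx":0,"ty":0,"tz":1,"grip":-1},{"rx":0,"ry":0,"rz":0,"tx":0,"ty":0,"tz":0.8,"grip":-1},{"rx":0,"ry":0,"rz":0,"tx":0,"ty":0,"tz":0,"grip":-1}]'
python3 tgt.py .531 -.0225 .245 112
```

```text
time_s: 3.05
ee_pos: [0.5319, -0.0236, 0.3112]
eef_rot: [3.137, 0.002, 1.945]
force: [-0.9, 0.3, -0.6]
grip_width: 0.0935
t 3.05 pos [ 0.5319 -0.0236  0.3112] rot [179.7237   0.1296 111.4417] q6 -27.931413756010446
F [-0.929   0.2984 -0.562 ] M [-0.0684  0.0734  0.0073]
shift share [ 0.0372 -0.0189  1.6536] turn share [ 0.0689  0.0327 -0.1395]
```

```bash
python3 -m pendant '[{"rx":0.07,"ry":0.03,"rz":0,"tx":0.03,"ty":0,"tz":0.6,"grip":-1},{"rx":0,"ry":0,"rz":0,"tx":0,"ty":0,"tz":0.5,"grip":-1},{"rx":0,"ry":0,"rz":0,"tx":0,"ty":0,"tz":0,"grip":-1}]'
cat > look.py <<'E'
import sys
from h import *
S=ctrl.camera("scene");T=ctrl.camera("top")
a=S["pixels"][140:260,270:390];b=T["pixels"][140:260,245:365]
cv2.imwrite(sys.argv[1],np.hstack([cv2.resize(x,(400,400),interpolation=cv2.INTER_CUBIC) for x in(a,b)]))
E
python3 look.py pics/l1.png; python3 tgt.py .531 -.0225 .245 112
```

```text
time_s: 3.3
ee_pos: [0.5321, -0.0225, 0.2687]
eef_rot: [3.141, 0.001, 1.945]
force: [-1.2, -1.3, -0.2]
grip_width: 0.0939
t 3.4 pos [ 0.5329 -0.0226  0.2719] rot [179.7408   0.1491 111.4618] q6 -27.817376700277222
F [ 0.2645  0.2079 -0.4956] M [-0.0339  0.003   0.0414]
shift share [ 0.0217 -0.047   0.672 ] turn share [ 0.0646  0.0376 -0.1345]
```

View pics/l1.png

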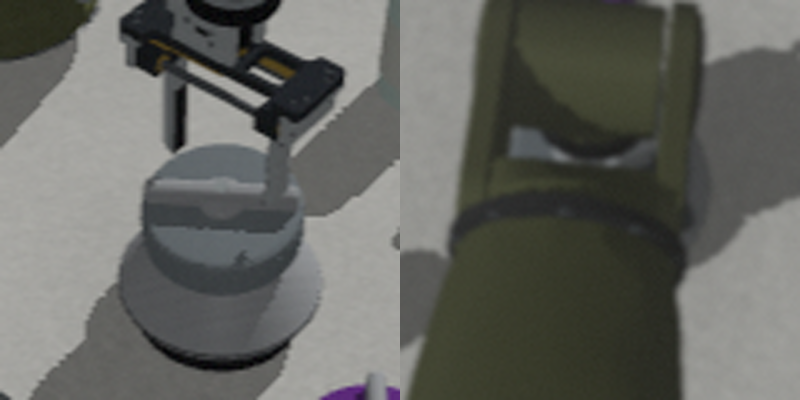

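The scene view shows the right finger (crop 275,190) in front of the bar's right end and the left finger (175,140) behind the left end, as planned. The wrist hides the lid in the top view. I'll lower to about 0.149 m at the tips.

```bash
python3 -m pendant '[{"rx":0.06,"ry":0,"rz":0,"tx":0.02,"ty":-0.04,"tz":0.3,"grip":-1},{"rx":0,"ry":0,"rz":0,"tx":0,"ty":0,"tz":0.25,"grip":-1},{"rx":0,"ry":0,"rz":0,"tx":0,"ty":0,"tz":0,"grip":-1}]'
python3 tgt.py .531 -.0225 .246 112
```

```text
time_s: 3.65
ee_pos: [0.5324, -0.0226, 0.2529]
eef_rot: [3.136, 0.006, 1.946]
force: [0.1, 0.6, -0.3]
grip_width: 0.0943
t 3.65 pos [ 0.5324 -0.0226  0.2529] rot [179.6729   0.3272 111.4711] q6 -27.745096798427216
F [ 0.1479  0.6197 -0.3261] M [-0.0287  0.0543  0.0432]
shift share [ 0.0162 -0.0318  0.1728] turn share [ 0.0814  0.0822 -0.132 ]
```

```bash
python3 -m pendant '[{"rx":0.06,"ry":0.05,"rz":0,"tx":0.02,"ty":-0.03,"tz":0.18,"grip":-1},{"rx":0,"ry":0,"rz":0,"tx":0,"ty":0,"tz":0,"grip":-1},{"rx":0,"ry":0,"rz":-0.7,"tx":0,"ty":0,"tz":0,"grip":-1},{"rx":0,"ry":0,"rz":-0.7,"tx":0,"ty":0,"tz":0,"grip":-1},{"rx":0,"ry":0,"rz":-0.7,"tx":0,"ty":0,"tz":0,"grip":-1},{"rx":0,"ry":0,"rz":-0.7,"tx":0,"ty":0,"tz":0,"grip":-1}]'
python3 tgt.py .531 -.0225 .246 122; python3 look.py pics/l2.png
```

```text
time_s: 4.15
ee_pos: [0.5313, -0.0226, 0.2461]
eef_rot: [3.14, 0.003, 2.147]
force: [2.9, -2.3, -0.7]
grip_width: 0.094
t 4.15 pos [ 0.5313 -0.0226  0.2461] rot [179.9083   0.1952 123.0122] q6 -39.32882776433711
F [ 2.9392 -2.3486 -0.6697] M [-0.6461 -0.3358 -0.1766]
shift share [ 0.0068 -0.0048  0.0037] turn share [0.0233 0.0486 0.2531]
```

View pics/l2.png

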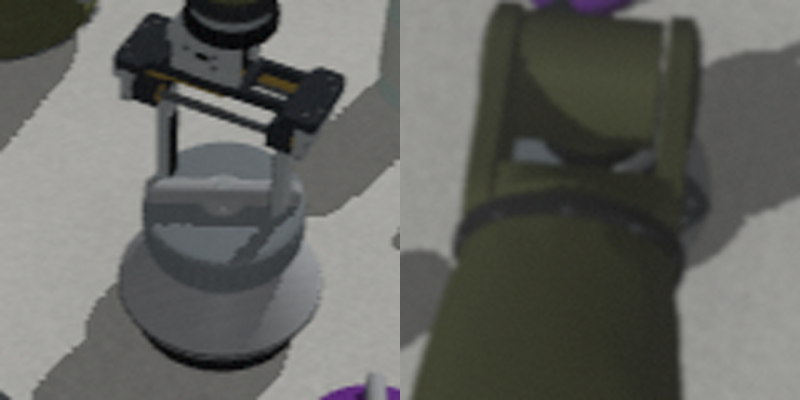

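```bash
python3 -m pendant '[{"rx":0,"ry":0,"rz":-1,"tx":0,"ty":0,"tz":0,"grip":-1},{"rx":0,"ry":0,"rz":-1,"tx":0,"ty":0,"tz":0,"grip":-1},{"rx":0,"ry":0,"rz":-1,"tx":0,"ty":0,"tz":0,"grip":-1},{"rx":0,"ry":0,"rz":-1,"tx":0,"ty":0,"tz":0,"grip":-1}]'
python3 tgt.py .531 -.0225 .246 142; python3 look.py pics/l3.png
```

```text
time_s: 4.58
ee_pos: [0.5328, -0.0235, 0.2478]
eef_rot: [3.138, 0.009, 2.423]
force: [1.7, -0.7, -1.2]
grip_width: 0.0938
t 4.5833 pos [ 0.5328 -0.0235  0.2478] rot [179.7781   0.5263 138.8494] q6 -55.220730733169006
F [ 1.663  -0.6662 -1.1984] M [-0.2602 -0.406  -0.2334]
shift share [ 0.0505 -0.012   0.0457] turn share [ 0.0519  0.1331 -0.7874]
```

View pics/l3.png

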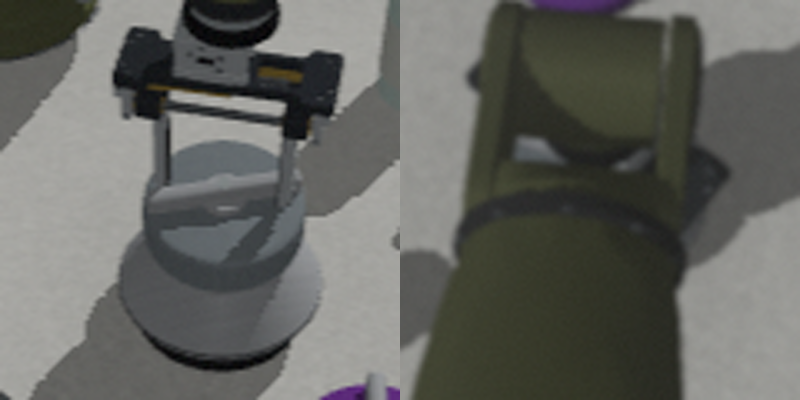

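```bash
python3 -m pendant '[{"rx":0.05,"ry":0.12,"rz":-1,"tx":0.05,"ty":0,"tz":0.02,"grip":-1},{"rx":0,"ry":0,"rz":-1,"tx":0,"ty":0,"tz":0,"grip":-1},{"rx":0,"ry":0,"rz":-1,"tx":0,"ty":0,"tz":0,"grip":-1},{"rx":0,"ry":0,"rz":0,"tx":0,"ty":0,"tz":0,"grip":-1}]'
python3 tgt.py .531 -.0225 .247 151; python3 look.py pics/l4.png
```

```text
time_s: 5.02
ee_pos: [0.5318, -0.022, 0.2478]
eef_rot: [3.14, 0.002, 2.623]
force: [0.0, 1.4, -0.5]
grip_width: 0.094
t 5.0167 pos [ 0.5318 -0.022   0.2478] rot [179.9272   0.1271 150.2791] q6 -66.60594205994305
F [ 0.0082  1.4078 -0.4902] M [ 0.0357  0.0292 -0.048 ]
shift share [ 0.0104 -0.0197  0.0189] turn share [ 0.018   0.0319 -0.1802]
```

View pics/l4.png

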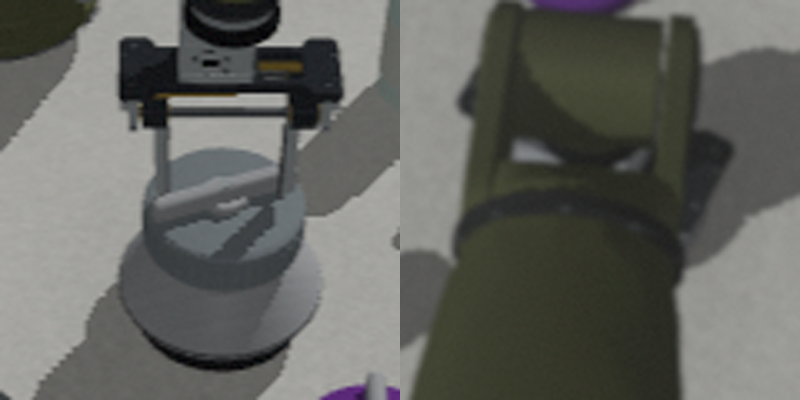

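```bash
cat > ov.py <<'E'
import sys
from h import *
P=[float(sys.argv[2]),float(sys.argv[3])];zs=[float(a) for a in sys.argv[4:]]
vis=[]
for n,x0,y0 in(("scene",270,140),("top",245,130)):
    c=ctrl.camera(n);im=cv2.resize(c["pixels"][y0:y0+120,x0:x0+120],(400,400),interpolation=cv2.INTER_CUBIC);k=400/120
    for z,col in zip(zs,((0,0,255),(0,255,0))):
      for r,zz in((.07,z+.014),(.07,z-.026)):
       for t in np.linspace(0,6.28,60):
        u=(proj(c,[P[0]+r*np.cos(t),P[1]+r*np.sin(t),zz])-[x0,y0]+.5)*k
        cv2.circle(im,tuple(int(q) for q in u),1,col,-1)
    vis.append(im)
cv2.imwrite(sys.argv[1],np.hstack(vis))
E
python3 ov.py pics/o1.png .531 -.0225 .1275
```

```text
(no output)
```

View pics/o1.png

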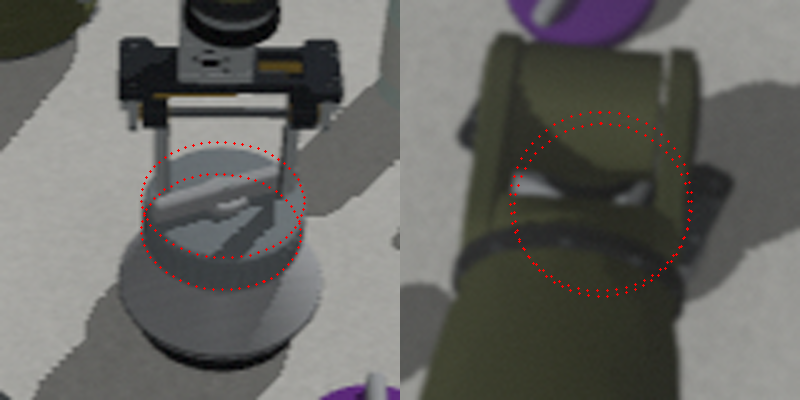

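```bash
python3 -m pendant '[{"rx":0,"ry":0,"rz":0.7,"tx":0,"ty":0,"tz":0,"grip":-1},{"rx":0,"ry":0,"rz":0,"tx":0,"ty":0,"tz":-1,"grip":-1},{"rx":0,"ry":0,"rz":0,"tx":0,"ty":0,"tz":-1,"grip":-1},{"rx":0,"ry":0,"rz":0,"tx":0,"ty":0,"tz":-1,"grip":-1},{"rx":0,"ry":0,"rz":0,"tx":0,"ty":0,"tz":0,"grip":-1}]'
python3 ov.py pics/o2.png .531 -.0225 .1275;python3 tgt.py .531 -.0225 .345 112
```

```text
time_s: 5.63
ee_pos: [0.5305, -0.0218, 0.3702]
eef_rot: [-3.14, -0.004, 2.556]
force: [-0.1, -0.5, 0.8]
grip_width: 0.0939
t 5.7333 pos [ 0.5298 -0.0217  0.3638] rot [-179.6996   -0.6279  146.4771] q6 -62.792549122766474
F [-0.0332  0.4046 -1.2572] M [ 0.0032 -0.0281 -0.025 ]
shift share [-0.0404  0.0023  0.4687] turn share [-0.1201 -0.1296  8.6196]
```

View pics/o2.png

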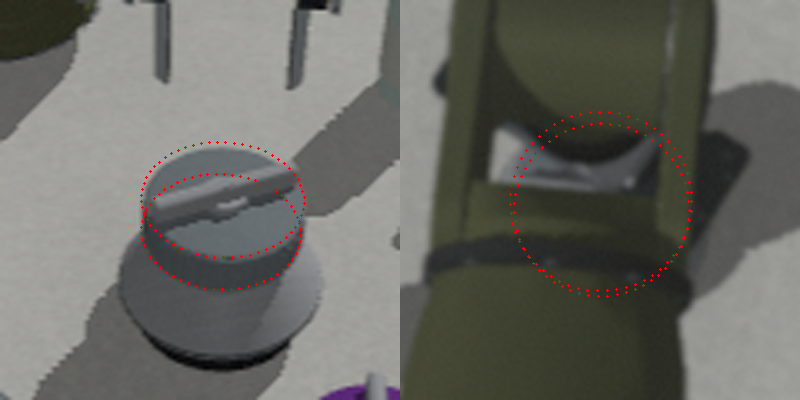

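```bash
python3 -m pendant '[{"rx":-0.1,"ry":-0.1,"rz":0,"tx":1,"ty":-0.66,"tz":0,"grip":-1},{"rx":0,"ry":0,"rz":0,"tx":1,"ty":-0.66,"tz":0,"grip":-1},{"rx":0,"ry":0,"rz":0,"tx":1,"ty":-0.66,"tz":0,"grip":-1},{"rx":0,"ry":0,"rz":0,"tx":1,"ty":-0.66,"tz":0,"grip":-1},{"rx":0,"ry":0,"rz":0,"tx":0,"ty":0,"tz":0,"grip":-1}]'
python3 - <<'E'
from h import *
v=[]
for n,x0,y0 in(("scene",285,155),("top",255,140)):
    c=ctrl.camera(n);cv2.imwrite(f"pics/{n}1.png",c["pixels"]);v.append(cv2.resize(c["pixels"][y0:y0+100,x0:x0+100],(400,400),interpolation=cv2.INTER_CUBIC))
cv2.imwrite("pics/c1.png",np.hstack(v))
E
```

```text
time_s: 6.15
ee_pos: [0.3564, -0.0207, 0.3529]
eef_rot: [-3.134, -0.023, 2.55]
force: [0.2, -0.6, 0.9]
grip_width: 0.094
```

View pics/c1.png

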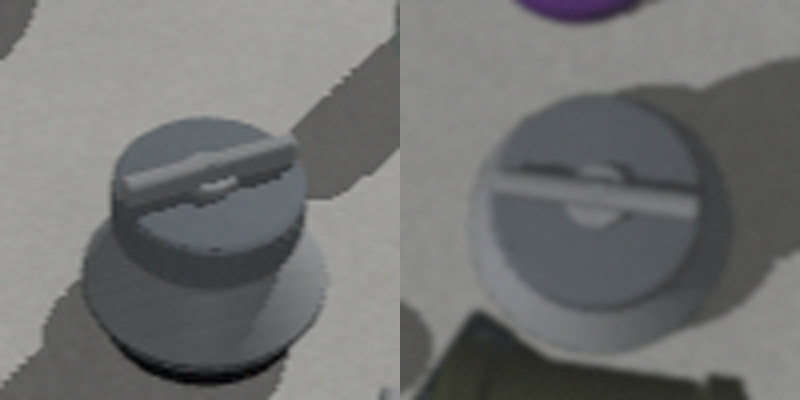

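Run:
```python
from h import *
np.set_printoptions(precision=4,suppress=True)
S=ctrl.camera("scene");T=ctrl.camera("top")
A=tri(T,(278.3,184.6),S,(359.2,190.2));B=tri(T,(329.3,191.6),S,(317.,201.));print(A,B,(A[0]+B[0])/2)
d=A[0]-B[0];print(np.degrees(np.arctan2(d[1],d[0])),np.linalg.norm(d))
for c,pts in((T,[(285+28*0,0)]),):pass
# lid top disc: grey mask, ellipse fit
for n,c,x0,y0 in(("top",T,255,140),("scene",S,285,155)):
    hsv=cv2.cvtColor(c["pixels"],cv2.COLOR_BGR2HSV)[y0:y0+100,x0:x0+100]
    m=((hsv[...,1]>20)&(hsv[...,0]>90)&(hsv[...,0]<112)).astype(np.uint8)*255
    m=cv2.morphologyEx(m,cv2.MORPH_CLOSE,np.ones((9,9)));k=cv2.connectedComponentsWithStats(m)
    i=1+np.argmax(k[2][1:,4]);m=(k[1]==i).astype(np.uint8)*255
    cn=max(cv2.findContours(m,0,cv2.CHAIN_APPROX_NONE)[0],key=cv2.contourArea)
    print(n,k[2][i],cv2.fitEllipse(cn));cv2.imwrite(f"pics/m_{n}.png",cv2.resize(m,(400,400)))
    if n=="top":
        e=cv2.fitEllipse(cn)[0]
        for z in(.12,.13,.14):print(plane(T,e[0]+x0,e[1]+y0,z))
a,b=[cv2.imread(f"pics/m_{n}.png") for n in("scene","top")];cv2.imwrite("pics/m.png",np.hstack([a,b]))
```

```text
(array([0.5434, 0.0454, 0.1541]), np.float64(0.002025594302449021)) (array([ 0.5232, -0.0835,  0.1561]), np.float64(0.002412241336941431)) [ 0.5333 -0.019   0.1551]
81.06067919830618 0.1304928565821178
top [  23   25   52   52 1806] ((48.21819305419922, 50.45181655883789), (49.26651382446289, 52.42905044555664), 7.533812522888184)
[ 0.5328 -0.0179  0.12  ]
[ 0.5311 -0.0181  0.13  ]
[ 0.5293 -0.0183  0.14  ]
scene [  28   30   48   42 1438] ((51.14590835571289, 50.74544143676758), (41.37156295776367, 47.768714904785156), 101.60704040527344)
```

View pics/m.png

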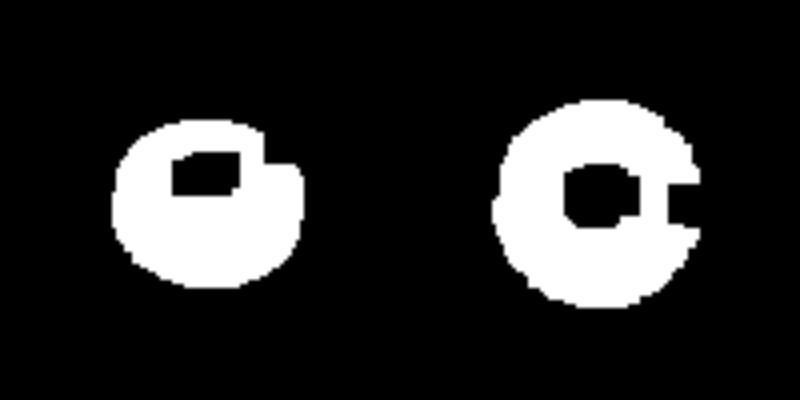

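Run:
```python
from h import *
v=[]
for n,x0,y0,h in(("scene",305,175,60),("top",270,155,60)):
    c=ctrl.camera(n);im=cv2.resize(c["pixels"][y0:y0+60,x0:x0+65],(400,369),interpolation=cv2.INTER_CUBIC);k=400/65
    for z,col in((.1275,(0,0,255)),(.1235,(0,255,0))):
      for t in np.linspace(0,6.28,100):
        u=(proj(c,[.532+.07*np.cos(t),-.0205+.07*np.sin(t),z+.014])-[x0,y0]+.5)*k
        cv2.circle(im,tuple(int(q) for q in u),1,col,-1)
    v.append(im)
cv2.imwrite("pics/c2.png",np.hstack(v))
```

```text
(no output)
```

View pics/c2.png

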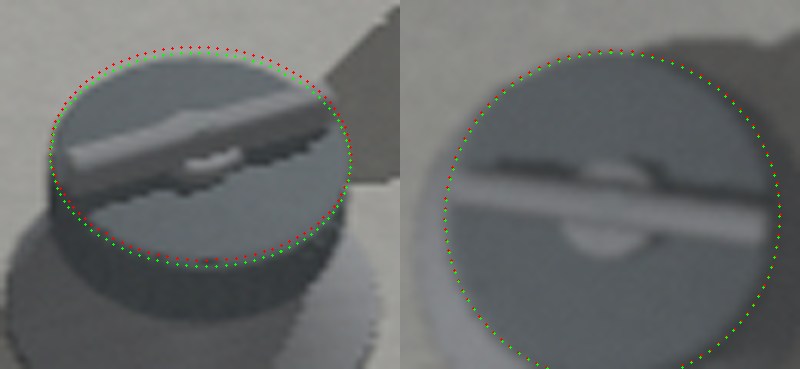

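The lid's rim now follows the level ellipse in both views: rear edge at crop (200,55), front edge at (210,262). Both bar ends are at nearly the same height, so the caught side has dropped. Next I set up for clockwise.

```bash
python3 -m pendant '[{"rx":0,"ry":0,"rz":-1,"tx":0,"ty":0,"tz":0,"grip":-1},{"rx":0,"ry":0,"rz":-1,"tx":0,"ty":0,"tz":0,"grip":-1},{"rx":0,"ry":0,"rz":-1,"tx":0,"ty":0,"tz":0,"grip":-1},{"rx":0,"ry":0,"rz":-1,"tx":0,"ty":0,"tz":0,"grip":-1},{"rx":0,"ry":0,"rz":-1,"tx":0,"ty":0,"tz":0,"grip":-1},{"rx":0,"ry":0,"rz":-1,"tx":0,"ty":0,"tz":0,"grip":-1},{"rx":0,"ry":0,"rz":-1,"tx":0,"ty":0,"tz":0,"grip":-1},{"rx":0,"ry":0,"rz":-1,"tx":0,"ty":0,"tz":0,"grip":-1}]'
python3 -m pendant '[{"rx":0,"ry":0,"rz":-1,"tx":0,"ty":0,"tz":0,"grip":-1},{"rx":0,"ry":0,"rz":-1,"tx":0,"ty":0,"tz":0,"grip":-1},{"rx":0,"ry":0,"rz":-1,"tx":0,"ty":0,"tz":0,"grip":-1},{"rx":0,"ry":0,"rz":-1,"tx":0,"ty":0,"tz":0,"grip":-1},{"rx":0,"ry":0,"rz":0,"tx":0,"ty":0,"tz":0,"grip":-1}]'
python3 tgt.py .532 -.0205 .345 199
```

```text
time_s: 7.12
ee_pos: [0.3689, -0.0214, 0.349]
eef_rot: [3.133, -0.035, 3.133]
force: [-1.2, -0.2, 0.1]
grip_width: 0.0942
time_s: 7.53
ee_pos: [0.3731, -0.0215, 0.346]
eef_rot: [3.12, -0.038, -2.853]
force: [-0.5, 0.2, -0.5]
grip_width: 0.0939
t 7.5333 pos [ 0.3731 -0.0215  0.346 ] rot [ 178.7678   -2.1655 -163.4658] q6 -115.54359191182112
F [-0.5135  0.1709 -0.4929] M [0.0043 0.0185 0.0321]
shift share [-3.8141 -1.1037 -0.1429] turn share [ 0.3196 -0.5346 -0.6222]
```

```bash
python3 -m pendant '[{"rx":0.3,"ry":-0.5,"rz":-0.6,"tx":0,"ty":0,"tz":0,"grip":-1},{"rx":0,"ry":0,"rz":0,"tx":-1,"ty":-0.33,"tz":0,"grip":-1},{"rx":0,"ry":0,"rz":0,"tx":-1,"ty":-0.33,"tz":0,"grip":-1},{"rx":0,"ry":0,"rz":0,"tx":-1,"ty":-0.33,"tz":0,"grip":-1},{"rx":0,"ry":0,"rz":0,"tx":-0.7,"ty":-0.2,"tz":0,"grip":-1},{"rx":0,"ry":0,"rz":0,"tx":0,"ty":0,"tz":0,"grip":-1}]'
python3 tgt.py .532 -.0205 .265 199
```

```text
time_s: 8.03
ee_pos: [0.533, -0.0185, 0.3425]
eef_rot: [3.14, -0.003, -2.825]
force: [-0.7, 0.2, -0.6]
grip_width: 0.0943
t 8.0333 pos [ 0.533  -0.0185  0.3425] rot [ 179.9324   -0.144  -161.8712] q6 -114.05747859224475
F [-0.749   0.1859 -0.5508] M [ 0.0656  0.0779 -0.0625]
shift share [ 0.0352 -0.0406  1.9386] turn share [ 0.0172 -0.0359 -0.2178]
```

```bash
python3 -m pendant '[{"rx":0,"ry":0,"rz":-0.3,"tx":0.03,"ty":-0.04,"tz":1,"grip":-1},{"rx":0,"ry":0,"rz":0,"tx":0,"ty":0,"tz":0.6,"grip":-1},{"rx":0,"ry":0,"rz":0,"tx":0,"ty":0,"tz":0,"grip":-1},{"rx":0,"ry":0,"rz":0,"tx":0,"ty":0,"tz":0.4,"grip":-1},{"rx":0,"ry":0,"rz":0,"tx":0,"ty":0,"tz":0,"grip":-1}]'
python3 tgt.py .532 -.0205 .245 199; python3 look.py pics/l5.png
```

```text
time_s: 8.45
ee_pos: [0.5345, -0.0201, 0.2582]
eef_rot: [3.138, -0.007, -2.813]
force: [-0.4, -0.1, -0.7]
grip_width: 0.0937
t 8.45 pos [ 0.5345 -0.0201  0.2582] rot [ 179.8176   -0.385  -161.1837] q6 -114.89675839732772
F [-0.3592 -0.1403 -0.7433] M [0.0644 0.0514 0.0138]
shift share [0.0595 0.0097 0.3306] turn share [ 0.0457 -0.0962 -0.0461]
```

View pics/l5.png

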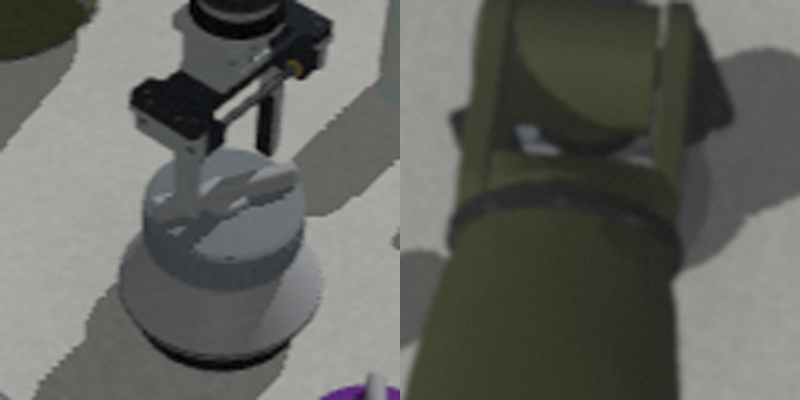

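The near finger (crop 185,200) is in front of the bar's left end and the far finger is behind the right end, which is right for clockwise. I'll lower and start turning.

```bash
python3 -m pendant '[{"rx":0.05,"ry":-0.1,"rz":0,"tx":0.06,"ty":0,"tz":0.3,"grip":-1},{"rx":0,"ry":0,"rz":0,"tx":0,"ty":0,"tz":0,"grip":-1},{"rx":0,"ry":0,"rz":1,"tx":0,"ty":0,"tz":0,"grip":-1},{"rx":0,"ry":0,"rz":1,"tx":0,"ty":0,"tz":0,"grip":-1},{"rx":0,"ry":0,"rz":1,"tx":0,"ty":0,"tz":0,"grip":-1},{"rx":0,"ry":0,"rz":1,"tx":0,"ty":0,"tz":0,"grip":-1}]'
python3 tgt.py .532 -.0205 .245 179; python3 look.py pics/l6.png
```

```text
time_s: 9.05
ee_pos: [0.5354, -0.0212, 0.2609]
eef_rot: [-3.139, 0.017, -3.104]
force: [0.6, 0.6, 1.1]
grip_width: 0.0937
t 9.05 pos [ 0.5354 -0.0212  0.2609] rot [-179.8421    0.9874 -177.8272] q6 -98.34211514088065
F [0.6407 0.5786 1.0636] M [ 0.0644  0.0845 -0.0019]
shift share [0.0911 0.0207 0.395 ] turn share [-0.0326  0.2479  0.7928]
```

View pics/l6.png

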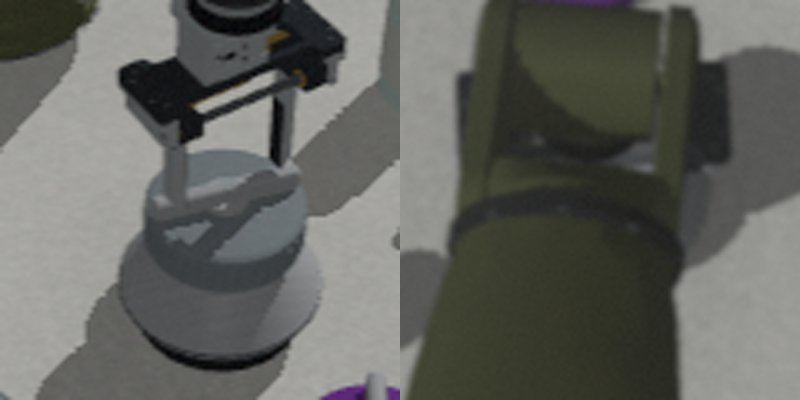

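The tips stayed at 0.164 m, above the bar, so nothing was pushed. I'll turn back and descend again.

```bash
python3 -m pendant '[{"rx":0,"ry":0.2,"rz":-1,"tx":0.09,"ty":0.02,"tz":-0.1,"grip":-1},{"rx":0,"ry":0,"rz":-1,"tx":0,"ty":0,"tz":0,"grip":-1},{"rx":0,"ry":0,"rz":-1,"tx":0,"ty":0,"tz":0,"grip":-1},{"rx":0,"ry":0,"rz":-1,"tx":0,"ty":0,"tz":0,"grip":-1},{"rx":0,"ry":0,"rz":0,"tx":0,"ty":0,"tz":0,"grip":-1}]'
python3 tgt.py .532 -.0205 .245 199
python3 -m pendant '[{"rx":0,"ry":0,"rz":0,"tx":0,"ty":0,"tz":0.3,"grip":-1},{"rx":0,"ry":0,"rz":0,"tx":0,"ty":0,"tz":0.2,"grip":-1}]'
python3 tgt.py .532 -.0205 .245 199
```

```text
time_s: 9.57
ee_pos: [0.5326, -0.0205, 0.2709]
eef_rot: [-3.135, 0.007, -2.797]
force: [0.3, 0.1, -0.1]
grip_width: 0.0939
t 9.5667 pos [ 0.5326 -0.0205  0.2709] rot [-179.624     0.4003 -160.2474] q6 -115.77934566621506
F [ 0.2832  0.0521 -0.0777] M [0.078  0.0687 0.025 ]
shift share [0.0178 0.0081 0.6479] turn share [-0.0933  0.1007  0.1878]
time_s: 9.73
ee_pos: [0.5334, -0.0206, 0.2525]
eef_rot: [-3.133, 0.011, -2.798]
force: [0.4, 1.1, -0.7]
grip_width: 0.0943
t 9.7333 pos [ 0.5334 -0.0206  0.2525] rot [-179.5125    0.6302 -160.298 ] q6 -115.72220364374357
F [ 0.4373  1.1262 -0.7122] M [0.0557 0.0259 0.0237]
shift share [0.0351 0.0158 0.1861] turn share [-0.1209  0.1583  0.1748]
```

```bash
python3 -m pendant '[{"rx":-0.1,"ry":0.15,"rz":0,"tx":0.03,"ty":0,"tz":0.2,"grip":-1},{"rx":0,"ry":0,"rz":0,"tx":0,"ty":0,"tz":0.05,"grip":-1}]'
python3 tgt.py .532 -.0205 .243 199
python3 -m pendant '[{"rx":0,"ry":0,"rz":0,"tx":0,"ty":0,"tz":0,"grip":-1},{"rx":0,"ry":0,"rz":0,"tx":0,"ty":0,"tz":0,"grip":-1}]'
python3 tgt.py .532 -.0205 .243 199
```

```text
time_s: 9.9
ee_pos: [0.5319, -0.021, 0.2399]
eef_rot: [3.142, -0.002, -2.8]
force: [0.4, 0.0, -0.1]
grip_width: 0.094
t 9.9 pos [ 0.5319 -0.021   0.2399] rot [ 179.9979   -0.1336 -160.4129] q6 -115.75035613459633
F [ 0.3847  0.0211 -0.0586] M [-0.0027  0.0216  0.0391]
shift share [-0.0071  0.011  -0.0777] turn share [ 0.0004 -0.0334  0.1468]
time_s: 10.07
ee_pos: [0.5316, -0.0211, 0.2384]
eef_rot: [3.14, -0.005, -2.801]
force: [-0.1, 0.2, -0.3]
grip_width: 0.0941
t 10.0667 pos [ 0.5316 -0.0211  0.2384] rot [ 179.928    -0.2713 -160.4828] q6 -115.69141463599821
F [-0.1     0.2203 -0.2766] M [0.0597 0.0152 0.0033]
shift share [-0.0137  0.01   -0.1146] turn share [ 0.0177 -0.0679  0.1293]
```

```bash
python3 -m pendant '[{"rx":0,"ry":0,"rz":0.7,"tx":0,"ty":0,"tz":-0.08,"grip":-1},{"rx":0,"ry":0,"rz":1,"tx":0,"ty":0,"tz":0,"grip":-1},{"rx":0,"ry":0,"rz":1,"tx":0,"ty":0,"tz":0,"grip":-1}]'
python3 tgt.py .532 -.0205 .243 185
python3 -m pendant '[{"rx":0,"ry":0,"rz":1,"tx":0,"ty":0,"tz":0,"grip":-1},{"rx":0,"ry":0,"rz":1,"tx":0,"ty":0,"tz":0,"grip":-1}]'
python3 tgt.py .532 -.0205 .243 175; python3 look.py pics/l7.png
```

```text
time_s: 10.32
ee_pos: [0.5317, -0.0211, 0.2418]
eef_rot: [3.141, -0.005, -2.995]
force: [-0.0, 0.6, -1.4]
grip_width: 0.0941
t 10.3167 pos [ 0.5317 -0.0211  0.2418] rot [ 179.9802   -0.2953 -171.5752] q6 -104.59886916210063
F [-0.0488  0.5663 -1.4423] M [ 0.0447 -0.0729 -0.0092]
shift share [-0.0085  0.0136 -0.0307] turn share [ 0.0027 -0.0739  0.8562]
time_s: 10.48
ee_pos: [0.5319, -0.0211, 0.2421]
eef_rot: [-3.141, -0.005, 3.141]
force: [0.5, -0.1, -0.9]
grip_width: 0.0943
t 10.4833 pos [ 0.5319 -0.0211  0.2421] rot [-179.9727   -0.2669  179.9909] q6 -96.16500659678307
F [ 0.471  -0.0708 -0.9047] M [-0.006   0.0151  0.0329]
shift share [-0.0027  0.0152 -0.0214] turn share [-0.0097 -0.0664  1.2477]
```

View pics/l7.png

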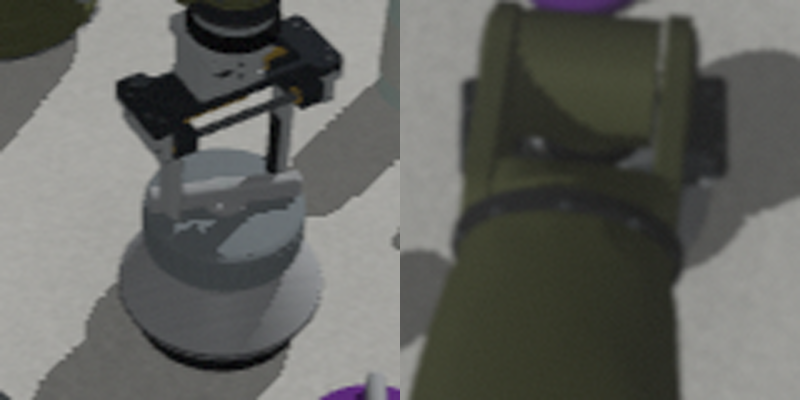

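```bash
python3 -m pendant '[{"rx":0,"ry":-0.05,"rz":1,"tx":0,"ty":0.01,"tz":0.01,"grip":-1},{"rx":0,"ry":0,"rz":1,"tx":0,"ty":0,"tz":0.01,"grip":-1},{"rx":0,"ry":0,"rz":1,"tx":0,"ty":0,"tz":0.01,"grip":-1},{"rx":0,"ry":0,"rz":1,"tx":0,"ty":0,"tz":0.01,"grip":-1},{"rx":0,"ry":0,"rz":1,"tx":0,"ty":0,"tz":0.01,"grip":-1},{"rx":0,"ry":0,"rz":1,"tx":0,"ty":0,"tz":0.01,"grip":-1}]'
python3 tgt.py .532 -.0205 .240 150; python3 look.py pics/l8.png
```

```text
time_s: 11.08
ee_pos: [0.5321, -0.0207, 0.2404]
eef_rot: [-3.141, 0.0, 2.726]
force: [0.3, -0.0, -0.0]
grip_width: 0.094
t 11.0833 pos [ 0.5321 -0.0207  0.2404] rot [-179.9574    0.0193  156.1988] q6 -72.33177789444352
F [ 0.3226 -0.0435 -0.0331] M [ 0.0029 -0.0062  0.0112]
shift share [0.0045 0.0032 0.0101] turn share [-0.0104  0.0054  1.5497]
```

View pics/l8.png

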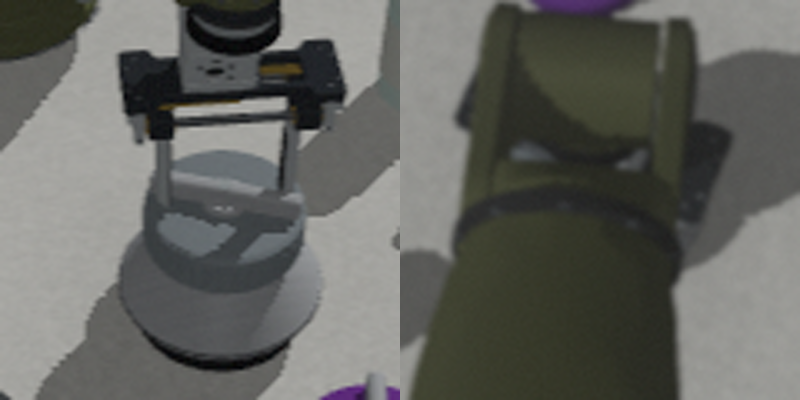

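```bash
python3 -m pendant '[{"rx":0,"ry":0,"rz":1,"tx":0,"ty":0,"tz":0.01,"grip":-1},{"rx":0,"ry":0,"rz":1,"tx":0,"ty":0,"tz":0.01,"grip":-1},{"rx":0,"ry":0,"rz":1,"tx":0,"ty":0,"tz":0.01,"grip":-1},{"rx":0,"ry":0,"rz":1,"tx":0,"ty":0,"tz":0.01,"grip":-1},{"rx":0,"ry":0,"rz":1,"tx":0,"ty":0,"tz":0.01,"grip":-1},{"rx":0,"ry":0,"rz":1,"tx":0,"ty":0,"tz":0.01,"grip":-1}]'
python3 tgt.py .532 -.0205 .240 130; python3 look.py pics/l9.png
```

```text
time_s: 11.68
ee_pos: [0.5323, -0.0207, 0.2386]
eef_rot: [-3.141, 0.001, 2.322]
force: [-0.0, -0.1, -0.1]
grip_width: 0.0942
t 11.6833 pos [ 0.5323 -0.0207  0.2386] rot [-179.9863    0.0735  133.0244] q6 -49.14981411008345
F [-0.0266 -0.1331 -0.059 ] M [-0.0104  0.0865  0.0872]
shift share [ 0.0086 -0.0012 -0.0359] turn share [-0.0029  0.0185  0.7561]
```

View pics/l9.png

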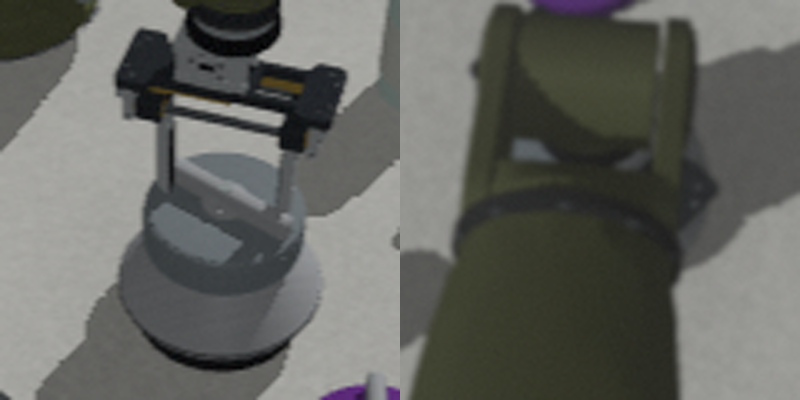

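Level and descending with the turn (rear rim now at crop y≈153). Continuing.

```bash
python3 -m pendant '[{"rx":0,"ry":0,"rz":1,"tx":0,"ty":0,"tz":0,"grip":-1},{"rx":0,"ry":0,"rz":1,"tx":0,"ty":0,"tz":0.01,"grip":-1},{"rx":0,"ry":0,"rz":1,"tx":0,"ty":0,"tz":0.01,"grip":-1},{"rx":0,"ry":0,"rz":1,"tx":0,"ty":0,"tz":0.01,"grip":-1},{"rx":0,"ry":0,"rz":1,"tx":0,"ty":0,"tz":0.01,"grip":-1}]'
python3 tgt.py .532 -.0205 .238 113
python3 -m pendant '[{"rx":0,"ry":0,"rz":1,"tx":0,"ty":0,"tz":0.01,"grip":-1},{"rx":0,"ry":0,"rz":1,"tx":0,"ty":0,"tz":0.01,"grip":-1},{"rx":0,"ry":0,"rz":1,"tx":0,"ty":0,"tz":0.01,"grip":-1}]'
python3 tgt.py .532 -.0205 .237 101; python3 look.py pics/l10.png
```

```text
time_s: 12.2
ee_pos: [0.5324, -0.0208, 0.2374]
eef_rot: [3.141, 0.002, 1.991]
force: [0.4, 0.0, 1.9]
grip_width: 0.0943
t 12.2 pos [ 0.5324 -0.0208  0.2374] rot [179.9771   0.0939 114.0698] q6 -30.190658304301017
F [0.4341 0.034  1.8667] M [-0.0973  0.1057  0.1643]
shift share [ 0.0097 -0.0055 -0.0162] turn share [0.006  0.0234 0.2674]
time_s: 12.45
ee_pos: [0.5326, -0.0208, 0.2371]
eef_rot: [3.14, 0.002, 1.789]
force: [-0.9, 0.5, 1.6]
grip_width: 0.0943
t 12.45 pos [ 0.5326 -0.0208  0.2371] rot [179.887    0.118  102.5141] q6 -18.62749238599314
F [-0.9417  0.4986  1.5973] M [0.022  0.2177 0.1295]
shift share [ 0.0098 -0.0134  0.0033] turn share [0.0286 0.0291 0.3786]
```

View pics/l10.png

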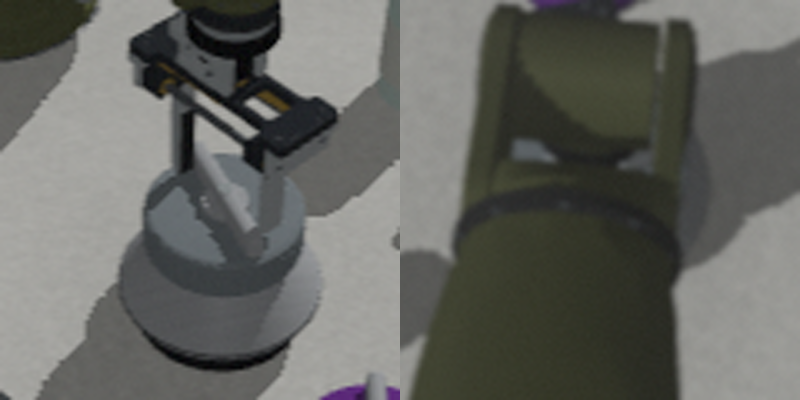

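```bash
python3 -m pendant '[{"rx":0,"ry":0,"rz":1,"tx":0,"ty":0,"tz":0.01,"grip":-1},{"rx":0,"ry":0,"rz":1,"tx":0,"ty":0,"tz":0.01,"grip":-1},{"rx":0,"ry":0,"rz":1,"tx":0,"ty":0,"tz":0.01,"grip":-1}]'
python3 tgt.py .532 -.0205 .236 90
python3 -m pendant '[{"rx":0,"ry":0,"rz":1,"tx":0,"ty":0,"tz":0,"grip":-1},{"rx":0,"ry":0,"rz":1,"tx":0,"ty":0,"tz":0,"grip":-1}]'
python3 tgt.py .532 -.0205 .236 82
python3 -m pendant '[{"rx":0,"ry":0,"rz":1,"tx":0,"ty":0,"tz":0,"grip":-1},{"rx":0,"ry":0,"rz":1,"tx":0,"ty":0,"tz":0,"grip":-1}]'
python3 tgt.py .532 -.0205 .236 74
```

```text
time_s: 12.8
ee_pos: [0.5322, -0.0208, 0.2364]
eef_rot: [3.141, 0.003, 1.598]
force: [-11.0, -0.4, 14.2]
grip_width: 0.0943
t 12.8 pos [ 0.5322 -0.0208  0.2364] rot [179.9685   0.1566  91.5671] q6 -7.6284707349171725
F [-10.9981  -0.3962  14.2062] M [-0.0993  2.5231  6.8772]
shift share [ 0.0068 -0.0041  0.0102] turn share [0.0084 0.039  0.3918]
time_s: 12.97
ee_pos: [0.5319, -0.0197, 0.2367]
eef_rot: [-3.141, 0.015, 1.508]
force: [2.9, -2.4, -2.5]
grip_width: 0.0941
t 12.9667 pos [ 0.5319 -0.0197  0.2367] rot [-179.9898    0.8343   86.4061] q6 -1.8450463647826525
F [ 2.9493 -2.4107 -2.5346] M [-0.3592 -0.0502 25.6871]
shift share [-0.0189  0.0048  0.0175] turn share [0.0055 0.2086 1.1015]
time_s: 13.13
ee_pos: [0.5318, -0.0175, 0.2367]
eef_rot: [3.14, 0.039, 1.46]
force: [2.5, -8.0, -0.0]
grip_width: 0.0939
t 13.1333 pos [ 0.5318 -0.0175  0.2367] rot [179.9022   2.233   83.6657] q6 2.1912975782972097
F [ 2.4924 -7.9998 -0.004 ] M [-1.0029  1.4965 34.5672]
shift share [-0.0743  0.0123  0.0203] turn share [0.0715 0.5549 2.4166]
```

```bash
python3 -m pendant '[{"rx":0,"ry":0,"rz":-1,"tx":0,"ty":0,"tz":0,"grip":-1},{"rx":0,"ry":0.3,"rz":-1,"tx":0,"ty":0,"tz":0,"grip":-1},{"rx":0,"ry":0,"rz":-1,"tx":0,"ty":0,"tz":0,"grip":-1}]'
python3 tgt.py .532 -.0205 .236 90;python3 look.py pics/l11.png
```

```text
time_s: 13.38
ee_pos: [0.532, -0.0155, 0.2363]
eef_rot: [-3.133, 0.029, 1.729]
force: [-0.9, 0.4, 0.7]
grip_width: 0.0941
t 13.3833 pos [ 0.532  -0.0155  0.2363] rot [-179.532     1.6732   99.0576] q6 -13.35314606763093
F [-0.8861  0.4462  0.6839] M [-0.02    0.0236  0.0268]
shift share [-0.1235 -0.0202  0.0112] turn share [-0.0837  0.4267  2.2625]
```

View pics/l11.png

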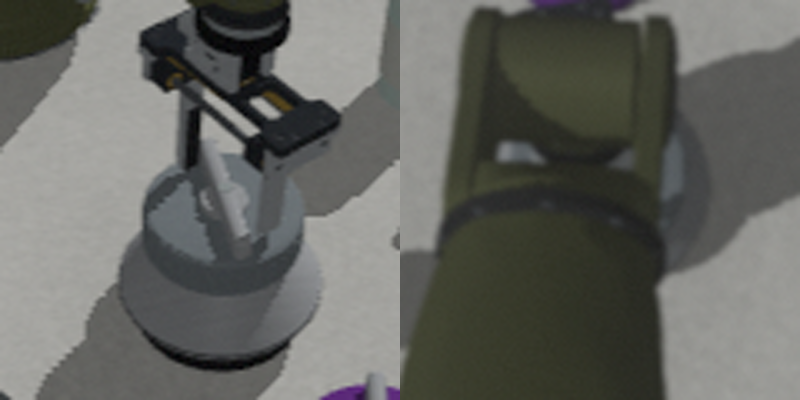

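```bash
python3 -m pendant '[{"rx":-0.08,"ry":0.4,"rz":0,"tx":0,"ty":0,"tz":-1,"grip":-1},{"rx":0,"ry":0,"rz":0,"tx":0,"ty":0,"tz":-1,"grip":-1},{"rx":0,"ry":0,"rz":0,"tx":0,"ty":0,"tz":-1,"grip":-1},{"rx":0,"ry":0,"rz":0,"tx":0.16,"ty":-1,"tz":0,"grip":-1},{"rx":0,"ry":0,"rz":0,"tx":0.16,"ty":-1,"tz":0,"grip":-1},{"rx":0,"ry":0,"rz":0,"tx":0.16,"ty":-1,"tz":0,"grip":-1},{"rx":0,"ry":0,"rz":0,"tx":0.16,"ty":-1,"tz":0,"grip":-1},{"rx":0,"ry":0,"rz":0,"tx":0.16,"ty":-1,"tz":0,"grip":-1}]'
cat > cmp.py <<'E'
import sys
from h import *
v=[]
for n,x0,y0 in(("scene",285,155),("top",255,140)):
    c=ctrl.camera(n);cv2.imwrite(f"pics/{n}_{sys.argv[1]}.png",c["pixels"]);v.append(cv2.resize(c["pixels"][y0:y0+100,x0:x0+100],(400,400),interpolation=cv2.INTER_CUBIC))
cv2.imwrite(f"pics/c_{sys.argv[1]}.png",np.hstack(v))
E
python3 cmp.py a
```

```text
time_s: 14.15
ee_pos: [0.3292, -0.0142, 0.363]
eef_rot: [3.138, 0.001, 1.725]
force: [0.7, 0.0, 1.6]
grip_width: 0.0939
```

View pics/c_a.png

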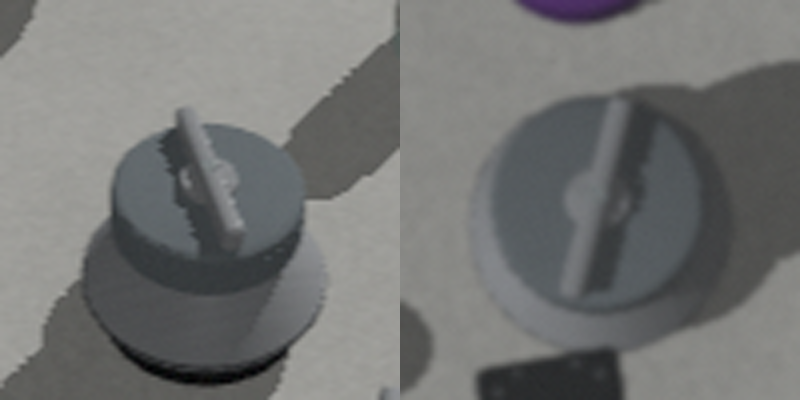

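Run:
```python
from h import *
np.set_printoptions(precision=4,suppress=True)
S=ctrl.camera("scene");T=ctrl.camera("top")
A=tri(T,(309.9,164.9),S,(343,214));B=tri(T,(298.,212.8),S,(331.3,182.8));print(A,B,(A[0]+B[0])/2)
d=A[0]-B[0];print(np.degrees(np.arctan2(d[1],d[0])),np.linalg.norm(d))
a=plane(T,309.9,164.9,.154)-plane(T,298.,212.8,.154);print(np.degrees(np.arctan2(a[1],a[0])))
# rear-rim / front-rim rows of lid top in scene, before (pics/scene1) vs now
for f in("pics/scene0.png","pics/scene1.png","pics/scene_a.png"):
    g=cv2.GaussianBlur(cv2.imread(f,0)[:, 325:326+0+1].astype(float) if 0 else cv2.imread(f,0).astype(float),(0,0),.7)
    for u in (325,332,345,350):
        col=g[170:200,u];dg=np.diff(col);i=dg.argmin();p=dg[i-1:i+2]
        print(f,u,170+i+.5+(p[0]-p[2])/(2*(p[0]-2*p[1]+p[2])),end=" | ")
    print()
```

```text
(array([ 0.5943, -0.0379,  0.1453]), np.float64(0.0032193565831470563)) (array([ 0.4711, -0.0041,  0.1471]), np.float64(0.0007865693296123423)) [ 0.5327 -0.021   0.1462]
-15.335195084749037 0.1277935426866606
-14.508162492608113
pics/scene0.png 325 196.43482231088944 | pics/scene0.png 332 196.79389970225034 | pics/scene0.png 345 197.55079419247767 | pics/scene0.png 350 185.82983648371302 | 
pics/scene1.png 325 185.71867091661474 | pics/scene1.png 332 184.16721102640227 | pics/scene1.png 345 185.23403342913622 | pics/scene1.png 350 192.63796541940602 | 
pics/scene_a.png 325 187.69408928497225 | pics/scene_a.png 332 181.34801953762846 | pics/scene_a.png 345 186.61447418093815 | pics/scene_a.png 350 188.60033929308972 |
```

```bash
python3 -m pendant '[{"rx":0,"ry":0,"rz":-1,"tx":-0.16,"ty":1,"tz":0,"grip":-1},{"rx":0,"ry":0,"rz":0,"tx":-0.1,"ty":1,"tz":0,"grip":-1},{"rx":0,"ry":0,"rz":0,"tx":-0.1,"ty":1,"tz":0,"grip":-1},{"rx":0,"ry":0,"rz":0,"tx":-0.1,"ty":1,"tz":0,"grip":-1},{"rx":0,"ry":0,"rz":-0.5,"tx":-0.1,"ty":0.9,"tz":0,"grip":-1},{"rx":0,"ry":0,"rz":0,"tx":0,"ty":0,"tz":0,"grip":-1}]'
python3 tgt.py .532 -.0205 .265 104
```

```text
time_s: 14.85
ee_pos: [0.5398, 0.0057, 0.3609]
eef_rot: [3.137, 0.003, 1.834]
force: [0.1, -0.3, -2.0]
grip_width: 0.0942
t 14.85 pos [0.5398 0.0057 0.3609] rot [179.7401   0.1475 105.0624] q6 -18.320150121299484
F [ 0.1475 -0.3431 -2.0112] M [-0.0073  0.0394  0.0302]
shift share [-0.5753 -0.3695  2.3979] turn share [0.0653 0.0363 0.2657]
```

```bash
python3 -m pendant '[{"rx":0.06,"ry":0,"rz":0,"tx":-0.58,"ty":-0.37,"tz":0.5,"grip":-1},{"rx":0,"ry":0,"rz":0,"tx":0,"ty":0,"tz":1,"grip":-1},{"rx":0,"ry":0,"rz":0,"tx":0,"ty":0,"tz":0.5,"grip":-1},{"rx":0,"ry":0,"rz":0,"tx":0,"ty":0,"tz":0,"grip":-1}]'
python3 tgt.py .532 -.0205 .238 105
```

```text
time_s: 15.18
ee_pos: [0.537, -0.0214, 0.2719]
eef_rot: [-3.136, -0.0, 1.836]
force: [0.5, 0.4, -0.8]
grip_width: 0.0938
t 15.1833 pos [ 0.537  -0.0214  0.2719] rot [-179.6535   -0.0018  105.1758] q6 -21.27835084515613
F [ 0.5195  0.3505 -0.785 ] M [-0.065   0.0304 -0.0035]
shift share [ 0.0541 -0.1107  0.8486] turn share [-0.0866 -0.0003  0.0439]
```

```bash
python3 -m pendant '[{"rx":-0.08,"ry":0,"rz":0,"tx":0.06,"ty":-0.12,"tz":0.4,"grip":-1},{"rx":0,"ry":0,"rz":0,"tx":0,"ty":0,"tz":0.25,"grip":-1},{"rx":0,"ry":0,"rz":0,"tx":0,"ty":0,"tz":0,"grip":-1},{"rx":0,"ry":0,"rz":0,"tx":0,"ty":0,"tz":0,"grip":-1}]'
python3 tgt.py .532 -.0205 .238 105
```

```text
time_s: 15.52
ee_pos: [0.5339, -0.0204, 0.2448]
eef_rot: [-3.139, -0.001, 1.835]
force: [-0.4, 0.4, 0.3]
grip_width: 0.0936
t 15.5167 pos [ 0.5339 -0.0204  0.2448] rot [-179.8258   -0.0685  105.1643] q6 -21.276237908742885
F [-0.4369  0.3799  0.265 ] M [-0.0774  0.0659  0.0301]
shift share [ 0.0083 -0.0451  0.1694] turn share [-0.0436 -0.0171  0.0411]
```

```bash
python3 -m pendant '[{"rx":-0.04,"ry":0,"rz":0,"tx":0.01,"ty":-0.04,"tz":0.17,"grip":-1},{"rx":0,"ry":0,"rz":0,"tx":0,"ty":0,"tz":0,"grip":-1},{"rx":0,"ry":0,"rz":0.7,"tx":0,"ty":0,"tz":0,"grip":-1}]'
python3 tgt.py .532 -.0205 .238 100
python3 -m pendant '[{"rx":0,"ry":0,"rz":1,"tx":0,"ty":0,"tz":0,"grip":-1}]'
python3 tgt.py .532 -.0205 .238 98
python3 -m pendant '[{"rx":0,"ry":0,"rz":1,"tx":0,"ty":0,"tz":0,"grip":-1}]'
python3 tgt.py .532 -.0205 .238 94
python3 -m pendant '[{"rx":0,"ry":0,"rz":1,"tx":0,"ty":0,"tz":0,"grip":-1}]'
python3 tgt.py .532 -.0205 .238 90; python3 look.py pics/l12.png
```

```text
time_s: 15.77
ee_pos: [0.5335, -0.0203, 0.2401]
eef_rot: [3.138, 0.0, 1.788]
force: [-0.5, -0.2, 0.3]
grip_width: 0.0937
t 15.7667 pos [ 0.5335 -0.0203  0.2401] rot [179.8033   0.0026 102.4268] q6 -18.583454797283036
F [-0.5232 -0.2166  0.2964] M [-0.0549  0.029  -0.0028]
shift share [ 0.0032 -0.0366  0.0516] turn share [ 0.0492 -0.0004  0.6067]
time_s: 15.85
ee_pos: [0.5337, -0.0203, 0.2407]
eef_rot: [3.137, 0.0, 1.716]
force: [-0.5, 0.5, 0.2]
grip_width: 0.0944
t 15.85 pos [ 0.5337 -0.0203  0.2407] rot [179.7496   0.0026  98.3307] q6 -14.4838341676018
F [-0.4566  0.4917  0.2027] M [-0.0923  0.0488  0.0102]
shift share [ 0.0012 -0.0424  0.0676] turn share [0.0626 0.0005 0.0827]
time_s: 15.93
ee_pos: [0.5339, -0.0205, 0.2415]
eef_rot: [3.136, 0.001, 1.643]
force: [-1.3, -12.0, -2.8]
grip_width: 0.0943
t 15.9333 pos [ 0.5339 -0.0205  0.2415] rot [179.6951   0.0379  94.1638] q6 -10.307714107171712
F [ -1.2836 -12.0271  -2.7762] M [-2.6006  0.1523  0.624 ]
shift share [ 0.0046 -0.0482  0.0861] turn share [0.0762 0.0094 0.041 ]
time_s: 16.02
ee_pos: [0.5339, -0.0209, 0.2416]
eef_rot: [3.136, 0.003, 1.576]
force: [0.2, -4.0, -10.1]
grip_width: 0.094
t 16.0167 pos [ 0.5339 -0.0209  0.2416] rot [179.7046   0.1787  90.3034] q6 -6.367335679382919
F [  0.1812  -4.0008 -10.075 ] M [-0.8086 -0.1976 10.0879]
shift share [ 0.0108 -0.0477  0.0905] turn share [0.074  0.0445 0.076 ]
```

View pics/l12.png

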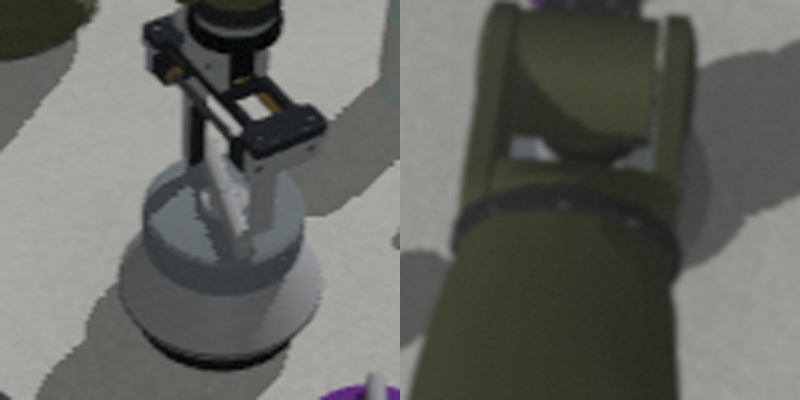

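Run:
```python
from h import *
S=ctrl.camera("scene")
# column-wise vertical shift of patches by 1D subpixel correlation, upsampled
A=cv2.imread("pics/scene1.png",0).astype(np.float32);B=cv2.imread("pics/scene_a.png",0).astype(np.float32)
def prof(I,u,lo,hi):
    return cv2.resize(I[lo:hi,u-1:u+2].mean(1).reshape(-1,1),(1,(hi-lo)*20),interpolation=cv2.INTER_CUBIC).ravel()
def edge(I,u,lo,hi,sign):
    p=cv2.GaussianBlur(prof(I,u,lo,hi).reshape(-1,1),(1,41),0).ravel();d=np.diff(p)*sign
    i=d.argmax();return lo+(i+1)/20-.5, d[i]
for name,us,lo,hi,s in(("front skirt bottom",range(318,358,3),215,236,1),("rear rim",list(range(316,328,2))+list(range(346,356,2)),179,200,-1),("front top rim",range(316,358,3),203,224,-1)):
    print(name)
    for u in us:
        a,b=edge(A,u,lo,hi,s),edge(B,u,lo,hi,s);print(f"{u}: {a[0]:.2f} {b[0]:.2f} d={b[0]-a[0]:.2f}",end="; ")
    print()
for P in([.532-.06,.012],[.532+.05,-.05]):
    p=proj(S,[*P,.1415]);print([ (h,(proj(S,[*P,.1415-h])-p)[1]) for h in(.006,.008)])
```

```text
front skirt bottom
318: 220.05 222.15 d=2.10; 321: 222.50 223.90 d=1.40; 324: 224.10 225.65 d=1.55; 327: 225.50 226.55 d=1.05; 330: 226.40 227.50 d=1.10; 333: 226.50 228.30 d=1.80; 336: 227.95 228.45 d=0.50; 339: 227.20 228.40 d=1.20; 342: 226.65 228.00 d=1.35; 345: 226.00 227.35 d=1.35; 348: 225.00 226.30 d=1.30; 351: 223.65 224.85 d=1.20; 354: 220.65 224.40 d=3.75; 357: 218.55 219.45 d=0.90; 
rear rim
316: 190.80 192.25 d=1.45; 318: 189.30 191.20 d=1.90; 320: 188.30 189.75 d=1.45; 322: 187.30 188.75 d=1.45; 324: 186.25 187.70 d=1.45; 326: 185.50 186.90 d=1.40; 346: 185.45 187.15 d=1.70; 348: 186.05 187.60 d=1.55; 350: 192.65 188.65 d=-4.00; 352: 192.00 189.85 d=-2.15; 354: 191.55 190.85 d=-0.70; 
front top rim
316: 204.65 209.00 d=4.35; 319: 210.60 213.20 d=2.60; 322: 211.65 215.25 d=3.60; 325: 214.05 215.55 d=1.50; 328: 215.85 216.85 d=1.00; 331: 215.55 217.70 d=2.15; 334: 218.10 205.45 d=-12.65; 337: 216.45 205.45 d=-11.00; 340: 216.40 208.20 d=-8.20; 343: 217.55 211.75 d=-5.80; 346: 217.35 218.55 d=1.20; 349: 216.30 217.45 d=1.15; 352: 215.30 216.05 d=0.75; 355: 213.45 215.15 d=1.70; 
[(0.006, np.float64(1.46891029123762)), (0.008, np.float64(1.9565503890966625))]
[(0.006, np.float64(1.4670141019008724)), (0.008, np.float64(1.9538894796184536))]
```

```bash
python3 - <<'E'
from h import *
S=ctrl.camera("scene")
t=np.linspace(0,2*np.pi,721)
for ax in([.532,-.0205],[.531,-.0225]):
  for h in(0,.002,.006,.008):
    C=np.array([proj(S,[ax[0]+.07*np.cos(a),ax[1]+.07*np.sin(a),.1195+h-.026]) for a in t])
    D=np.array([proj(S,[ax[0]+.07*np.cos(a),ax[1]+.07*np.sin(a),.1195+h+.014]) for a in t])
    print(ax,h,"bottom max row",C[:,1].max().round(2),"top rim rows",D[:,1].min().round(2),D[:,1].max().round(2))
E
python3 tgt.py .532 -.0205 .238 90
```

```text
[0.532, -0.0205] 0 bottom max row 228.26 top rim rows 184.09 218.74
[0.532, -0.0205] 0.002 bottom max row 227.79 top rim rows 183.6 218.26
[0.532, -0.0205] 0.006 bottom max row 226.85 top rim rows 182.63 217.28
[0.532, -0.0205] 0.008 bottom max row 226.39 top rim rows 182.13 216.79
[0.531, -0.0225] 0 bottom max row 228.29 top rim rows 184.12 218.77
[0.531, -0.0225] 0.002 bottom max row 227.82 top rim rows 183.63 218.29
[0.531, -0.0225] 0.006 bottom max row 226.88 top rim rows 182.65 217.31
[0.531, -0.0225] 0.008 bottom max row 226.42 top rim rows 182.16 216.82
t 16.2167 pos [ 0.5339 -0.0208  0.2415] rot [179.713    0.2309  90.6757] q6 -6.690144908547637
F [ 0.4412 -7.4967 -5.5037] M [-1.5381 -0.0131  6.3386]
shift share [ 0.0085 -0.0483  0.0882] turn share [0.0721 0.0573 0.1691]
```

Edge rows put the skirt bottom at 228.4 (home predicts 228.3), and the torque rises steeply at the stop without the bar advancing. I'll back off, lift clear and check.

```bash
python3 -m pendant '[{"rx":0,"ry":0,"rz":-1,"tx":0,"ty":0,"tz":0,"grip":-1},{"rx":0,"ry":0,"rz":-1,"tx":0,"ty":0,"tz":0,"grip":-1},{"rx":0,"ry":0,"rz":-0.5,"tx":0,"ty":0,"tz":0,"grip":-1},{"rx":0,"ry":0,"rz":0,"tx":0,"ty":0,"tz":-1,"grip":-1},{"rx":0,"ry":0,"rz":0,"tx":0,"ty":0,"tz":-1,"grip":-1},{"rx":0,"ry":0,"rz":0,"tx":0,"ty":0,"tz":-1,"grip":-1}]'
python3 -m pendant '[{"rx":0,"ry":0,"rz":0,"tx":0.16,"ty":-1,"tz":0,"grip":-1},{"rx":0,"ry":0,"rz":0,"tx":0.16,"ty":-1,"tz":0,"grip":-1},{"rx":0,"ry":0,"rz":0,"tx":0.16,"ty":-1,"tz":0,"grip":-1},{"rx":0,"ry":0,"rz":0,"tx":0.16,"ty":-1,"tz":0,"grip":-1},{"rx":0,"ry":0,"rz":0,"tx":0,"ty":0,"tz":0,"grip":-1}]'
python3 cmp.py b
python3 - <<'E'
import cv2,numpy as np
a,b=cv2.imread("pics/scene_a.png",0).astype(float),cv2.imread("pics/scene_b.png",0).astype(float)
print(abs(a-b)[180:240,305:365].mean())
E
```

```text
time_s: 16.72
ee_pos: [0.5323, -0.0198, 0.3607]
eef_rot: [-3.136, 0.002, 1.771]
force: [-0.3, -0.2, -0.1]
grip_width: 0.094
time_s: 17.13
ee_pos: [0.3684, -0.0264, 0.3745]
eef_rot: [3.119, 0.01, 1.774]
force: [0.1, 0.3, 0.4]
grip_width: 0.0938
0.9436111111111111
```

View pics/c_b.png

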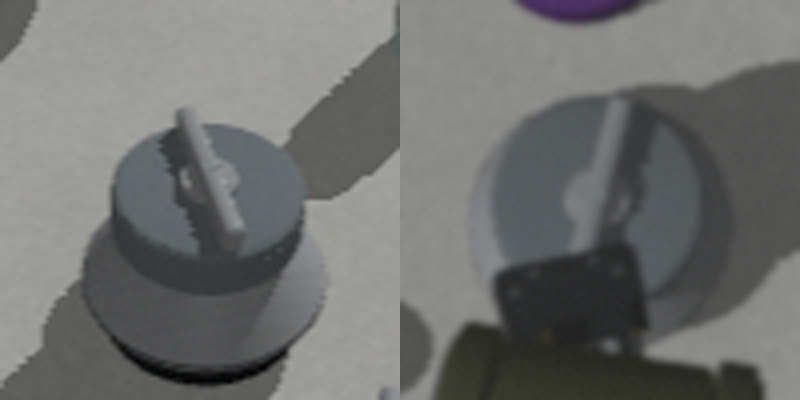

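View pics/scene_b.png

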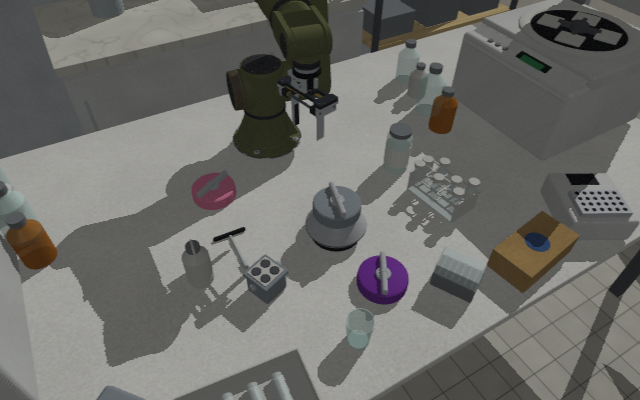

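The lid at scene (336,210) sits level on the cone, with the same bar angle and rim as before the second press. The bystanders are where they were, and the gripper is clear at (315,110).

```bash
python3 -c "
from station import ctrl
print(ctrl.hand_in())"
```

```text
the job is handed in; nothing more can be done
None
```

The rotor lid is level, screwed down to the hard stop and released. I handed the job in at about 17 s, with the gripper open and well clear.

- **Levelling:** I straddled the bar with the open fingers and turned the lid about 29° anticlockwise, without gripping or lifting it, until the caught side dropped. Rim overlays and the bar-end heights (within 2 mm) showed it level.
- **Tightening:** I then turned it about 96° clockwise, with very little force until the end. There the torque rose steeply to about 34 N m. I backed off and pressed again to about 10 N m, and the bar did not advance.
- **Final checks:** The skirt's bottom edge is at row 228.4 in the scene image, against 228.3 predicted for fully home. The lid's rim and bar angle were unchanged after the second press. By eye in the last scene picture, the bystanders and the pink and purple look-alikes are where they were.

**What did not fully agree:**
- The clockwise turn was about 96°, not the roughly 120° described. The edge shift put the level lid about 6 mm above home rather than 8 mm, which fits 72° of descent plus 24° of tightening.
- Triangulating the bar gave heights about 7 mm below those expected. At roughly 2.5 mm per pixel I trusted the edge rows over those.
- My first descent for the clockwise turn left the fingers above the bar, so they swept over it without pushing. I turned back and descended again.
- The 34 N m press was harder than I intended. Sideways force on the wrist stayed far below 120 N in all readings.

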